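# Offer the glass tube for a rosemary cutting

### The job

Draw the tall green glass tube straight up out of its wooden stand, gripping it lightly because the glass is thin, and tip it about halfway over (45 degrees) so that its open mouth points up and away from the robot, towards the tiled kerb along the sill's far edge, ready for me to slip a cutting in. Finish while still holding it there, quite still, with its bottom at least 15 cm above the sill and nothing but the fingers touching it. Leave everything else standing or lying where it is.

Things in the scene. Friction and masses are not known exactly. Their poses are not given: they have to be found in the camera images.
- tube: The tall glass tube: clear green glass, open at the top, straight, 30 mm outside diameter, 150 mm long, wall 2.5 mm, about 90 g, smooth. Origin at the centre of its closed bottom, z along its axis towards the mouth. At the start it stands upright in one of the stand's two sockets, its bottom 15 mm above the sill and its top 105 mm of length sticking out above the stand. More than 45 N of squeeze on each finger (90 N both fingers together) breaks it.
- tube_mouth (a point): Centre of the tube's open mouth, at its rim, 150 mm from the bottom along the tube's z.
- stand: Fixed wooden block, 85 mm (its x) by 200 mm (its y) and 60 mm high; origin at the centre of its underside. Two upright round sockets, 34 mm wide and 45 mm deep, open at the top, at y = -50 mm and y = +50 mm. One holds the tube, the other the short vial; which is which varies.
- vial: Short corked amber glass vial, 30 mm in diameter, 78 mm high, in the other socket; only 33 mm of it sticks out. Origin at the centre of its bottom. To be left alone.
- pot: Blue ceramic pot with a rosemary bush, pot 150 mm wide and 135 mm high, bush up to about 250 mm high and 160 mm wide, at the far right. Origin at the centre of its underside. To be left alone.
- cup: Stainless measuring cup, 76 mm wide and 55 mm high, flat handle along its x reaching 120 mm from the middle, on the right. Origin at the centre of its underside. To be left alone.
- spoon: Olive wood spoon, 240 mm long, lying at the far side. To be left alone.
- jar: Small glass jar with aluminium cap, 62 mm wide and 85 mm high, at the far side. Origin at the centre of its underside. To be left alone.
- pruner: Aluminium bypass pruner, about 200 mm long and 18 mm high, lying on the left. Origin under its pivot, blades along its x. To be left alone.
- crate: Grey-green plastic crate with lid and white snap latches, 210 by 290 mm and 150 mm high, at the far left. Origin at the centre of its underside. To be left alone.
- kerb: Fixed kerb of blue and white tiles along the sill's far edge, where the room begins, 800 mm long (its y) and about 40 mm high. The tile faces slope at 45 degrees, rising away from the robot. Its origin lies at sill height in the middle of its length, 100 mm in front of its lower edge (towards the robot); its x runs parallel to the slope, that is up and straight away from the robot at 45 degrees: the way in which the tube's mouth is to point.
Mind the look-alikes: they are no part of the job. Several things look just like the stand: the one meant starts farthest to the robot's right. Of the things that look like the tube, the larger one is meant.

How it is judged:
By the outcome, as a careful person would: the job done as asked, in the order asked, and still so for the second after the job is handed in, while the arm keeps its last pose, push and grip.
It also fails if it takes over 40 s, if anything falls off the work surface, if the arm or the gripper's body presses on something with over 40 N, if the wrist force passes 120 N, or if a joint passes its speed limit or range.

### The arm

A 6-joint arm with a two-finger parallel gripper is mounted at the origin on the work surface. World frame = base frame: x ahead of the robot, y to its left, z up, the work surface at z = 0. Lengths are in m, angles in rad, forces in N, time in s.
With the tool pointing down it reaches from about 0.35 to 0.975 m from the base axis. Payload 4.9 kg.
Tool frame: the origin (TCP) lies midway between the tips of the shut fingers; the grasp point (between the pads) lies 19 mm behind it; z points along the fingers, y is the direction in which the jaws open and shut (so a half turn about z gives the same grasp; the last joint's range is limited). The gripper opens to 85 mm and grips with 20 to 120 N. Pads are 22 mm wide; open, the fingers measure 114 mm over their backs; the gripper's body (76 mm by 85 mm) begins 54 mm behind the grasp point. The pads swing forward as they close: fully open they stand 13 mm farther back than shut.
Start: joints at [1.204, 0.053, 1.613, -0, 1.476, -0.119], TCP at [0.153, 0.606, 0.204] pointing down, gripper open.
Joint ranges: [-3.01, 3.01], [-1.01, 2.22], [0.06, 2.58], [-1.02, 4.17], [0.09, 2.62], [-3.14, 3.14]. Speed limits (rad/s): [2.57, 2.57, 3.14, 3.14, 3.14, 3.14].

### API

Orientations are given as a rotation vector (axis times angle).
In Python, from station import ctrl gives the robot as it stands.
- The arm moves only by the tool jog_arm, never from a script. Its argument "steps" is a list of rows, each an object of numbers: "dx", "dy", "dz": the shift along the world's x, y, z in units of 60 mm (1.0 is 60 mm); "twist": the turn about the world's z in units of 10 degrees (1.0 is 10 degrees). A call has 1 to 5 rows; each row is the pose to reach, as a shift and turn from the pose measured when the call began; what a row does not reach only later rows make up. A row lasts 1/8 s, in which the tool goes at most 62.5 mm and 10.7 degrees, less where a joint would pass 70% of its speed; a pose out of reach is approached as far as the arm can. A call with a gripper value outside its range is refused whole. "gripper" is the closure in counts, from 0 (fully open) to 255 (shut), set as the call begins (left out, the last holds). The fingers move at their own pace and stop on an object; "newtons" is the grip in N (left out, the last holds). Time passes only in rows, so rows that repeat a pose let the fingers close. It gives the time, the measured TCP pose, the force and the opening at its end, in the units of the state.
- ctrl.get_obs(): the state, without advancing time (a new reading comes with each control period).
- ctrl.get_image(name): name is "scene" or "top"; returns a dict with "frame" (400x640x3 uint8, red, green, blue), "range_z" (400x640 float32, m along the optical axis (not along the pixel's ray), 0 where there is no reading), "fx", "fy", "cx", "cy" (pixels), "D" ([k1, k2, p1, p2, k3] as OpenCV has them; the pictures are not rectified), "extrinsics" (4x4, takes a point from camera to world coordinates). Camera axes: x right, y down, z forward; pixel columns grow to the right and rows downward; lengths in m; the calibration is good to about 2 mm. A picture is of the moment at which its call begins.
- ctrl.finish_job(): hands the job in, once; it reports no verdict.
The state is a dict: "t": time; "q": joint angles; "dq": joint speeds; "effort": joint torques, N m; "tool_pos": TCP position; "tool_rot": TCP orientation; "contact_force": force on the tool from outside, world axes, zero at the start; "wrist_torque": the same for the moment, N m; "opening": finger opening in m.
Only numpy, scipy, OpenCV 4.12 (cv2) and the standard library are available. Lean on these libraries where they do the work, as an engineer would, in place of code of your own. Each camera call takes 0.05 s, during which the arm holds its last target.

## Working session

There is one attempt and no reset: what is moved stays moved. The work goes in short steps, Python scripts to look and compute and a tool call to move; the robot and the scene stay as the last step left them, time stands still between calls to the robot, and variables do not carry over. Pictures are saved under pics/ and viewed, and the job is handed in when it is done.

Besides the shell and the picture viewer there is one more tool, called after "Call:" as name(argument=value, ...), one argument or row to a line, values as JSON. jog_arm: Moves the arm, as the interface text tells. Its arguments: {"type":"object","properties":{"steps":{"type":"array"},"gripper":{"type":"number"},"newtons":{"type":"number"}},"required":["steps"]}

```bash
ls; mkdir -p pics; python3 - <<'E'
from station import ctrl
import cv2
o=ctrl.get_obs()
for k,v in o.items(): print(k,v)
for n in("scene","top"):
    im=ctrl.get_image(n); cv2.imwrite(f"pics/{n}0.png",cv2.cvtColor(im["frame"],cv2.COLOR_RGB2BGR))
    print(n,im["fx"],im["fy"],im["cx"],im["cy"],im["D"],im["extrinsics"])
E
```

```text
pics
t 0.0
q [ 1.20399824e+00  5.33294555e-02  1.61428651e+00 -3.28118914e-05
  1.47603392e+00 -1.18982868e-01]
dq [-0.00082957 -0.00087632  0.00068736  0.00221651  0.00025877 -0.00128076]
effort [ 3.70554540e-05 -3.93698466e+01 -3.70163906e+01 -2.08922388e-04
  7.23955629e-03  3.35818413e-05]
tool_pos [0.15305502 0.60526122 0.20238456]
tool_rot [-0.3882096  -3.11704642  0.0031485 ]
contact_force [-0.92113922  0.71126551 -0.2581184 ]
wrist_torque [-0.00328931  0.01309064  0.00637456]
opening 0.08515297569021914
scene 436.48618107709 436.48618107709 320.2751350315536 204.03499214885113 [-0.07271737  0.          0.          0.          0.        ] [[ 0.90073693  0.33260053 -0.27937406  0.87813754]
 [ 0.43431968 -0.68034382  0.59033778 -0.70099961]
 [ 0.00627624 -0.6530767  -0.75726576  1.01904197]
 [ 0.          0.          0.          1.        ]]
top 447.8167719734238 447.8167719734238 317.0359113157861 196.03920850668501 [-0.07550154  0.          0.          0.          0.        ] [[ 2.40213585e-02 -9.95418481e-01  9.25473995e-02  4.05011445e-01]
 [-9.99711440e-01 -2.39081010e-02  2.33244040e-03 -9.59766005e-03]
 [-1.09121704e-04 -9.25767224e-02 -9.95705548e-01  1.44270627e+00]
 [ 0.00000000e+00  0.00000000e+00  0.00000000e+00  1.00000000e+00]]
```

View pics/scene0.png

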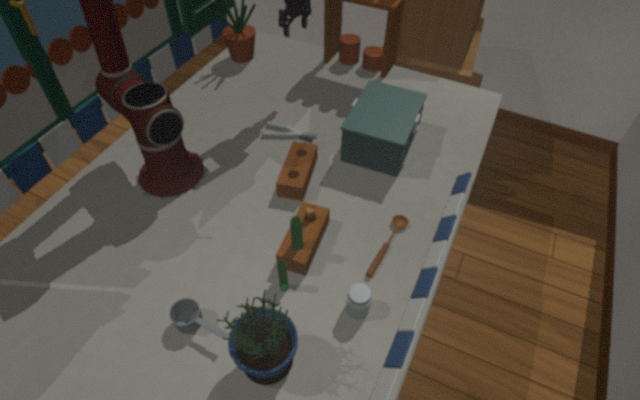

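View pics/top0.png

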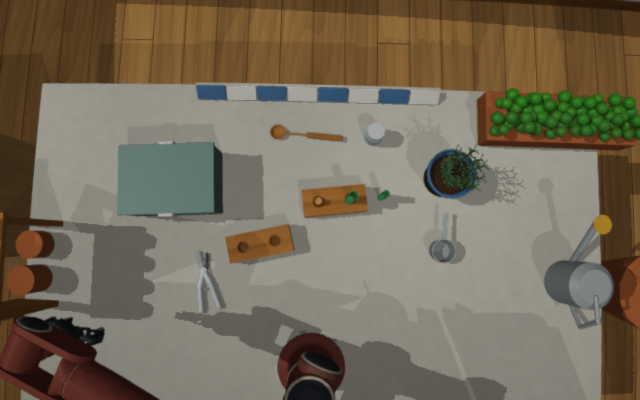

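```bash
cat > h.py <<'E'
import numpy as np,cv2
from station import ctrl
def grab(n):
    im=ctrl.get_image(n); im["K"]=np.array([[im["fx"],0,im["cx"]],[0,im["fy"],im["cy"]],[0,0,1]]);im["D"]=np.array(im["D"]);im["E"]=np.array(im["extrinsics"]);return im
def rays(im,px):
    u=cv2.undistortPoints(np.array(px,float).reshape(-1,1,2),im["K"],im["D"]).reshape(-1,2)
    return np.c_[u,np.ones(len(u))]
def plane(im,px,z):
    d=rays(im,px)@im["E"][:3,:3].T;o=im["E"][:3,3]
    return o+d*((z-o[2])/d[:,2])[:,None]
def cloud(im):
    v,u=np.mgrid[0:400,0:640]
    r=rays(im,np.c_[u.ravel(),v.ravel()])
    return ((r*im["range_z"].reshape(-1,1))@im["E"][:3,:3].T+im["E"][:3,3]).reshape(400,640,3)
def tri(ims,pxs):
    A=np.zeros((3,3));b=np.zeros(3)
    for im,p in zip(ims,pxs):
        d=im["E"][:3,:3]@rays(im,[p])[0];d/=np.linalg.norm(d);P=np.eye(3)-np.outer(d,d);A+=P;b+=P@im["E"][:3,3]
    return np.linalg.solve(A,b)
def proj(im,p):
    R=im["E"][:3,:3].T;t=-R@im["E"][:3,3]
    return cv2.projectPoints(np.array(p,float).reshape(-1,1,3),cv2.Rodrigues(R)[0],t,im["K"],im["D"])[0].reshape(-1,2)
def save(n,img,roi=None,s=1):
    if roi: img=img[roi[1]:roi[3],roi[0]:roi[2]]
    cv2.imwrite("pics/"+n,cv2.cvtColor(cv2.resize(img,None,fx=s,fy=s,interpolation=cv2.INTER_CUBIC),cv2.COLOR_RGB2BGR))
E
python3 - <<'E'
from h import *
t=grab("top");s=grab("scene")
g=lambda f,a:np.clip((f/255.)**.6*255,0,255).astype(np.uint8)
save("topc.png",g(t["frame"],0),(270,80,450,220),4)
save("scc.png",g(s["frame"],0),(230,140,390,320),3.3)
C=cloud(t)
# stand: wood at z~.06
z=C[...,2]; 
for nm,(a,b,c,d) in {"stand":(295,178,375,222),"stand2":(220,220,300,268)}.items():
    m=np.zeros(z.shape,bool);m[b:d,a:c]=1;m&=(abs(z-.06)<.006)
    p=C[m];r=cv2.minAreaRect((p[:,:2]*1000).astype(np.float32));print(nm,m.sum(),p[:,2].mean(),r)
hsv=cv2.cvtColor(t["frame"],cv2.COLOR_RGB2HSV)
for n,im in(("top",t),("scene",s)):
    hsv=cv2.cvtColor(im["frame"],cv2.COLOR_RGB2HSV)
    m=cv2.inRange(hsv,(50,90,25),(85,255,255));k,l,st,ce=cv2.connectedComponentsWithStats(m)
    for i in range(1,k):
        if st[i,4]>15: print(n,st[i],ce[i])
# kerb profile
for c in (210,240,260,300,340,400,430):
    print(c,[tuple(np.round(C[r,c],3)) for r in range(82,108,3)])
E
```

```text
stand 1448 0.0593335440182175 ((521.6002807617188, -60.06175231933594), (85.46002960205078, 197.4198760986328), 6.849893569946289)
stand2 1533 0.0598615587069613 ((384.0986328125, 169.36212158203125), (85.27216339111328, 201.98501586914062), 13.36248779296875)
top [ 490   89  150   52 5221] [567.22179659 115.03275235]
top [441 156  29  33 358] [451.86871508 173.43575419]
top [460 163  10  15  36] [464.5 169.5]
top [470 179   4   7  16] [471.375 181.25 ]
top [378 191  11   9  63] [383.01587302 195.17460317]
top [346 192  12  12 100] [351.28 197.17]
scene [   0    0   98  171 1942] [36.54685891 71.32646756]
scene [152   0  31  53 293] [171.86006826  21.54266212]
scene [179   0  56  36 728] [201.03021978  13.07417582]
scene [235  16   9  15  45] [239.04444444  23.82222222]
scene [133  55  15  13  40] [139.825  60.825]
scene [293 220   8   8  23] [296.7826087  223.82608696]
scene [293 232   9  17  53] [295.90566038 240.37735849]
scene [280 272   6   8  21] [282.66666667 275.85714286]
scene [281 283   7   8  38] [283.65789474 286.26315789]
210 [(np.float64(1.179), np.float64(0.554), np.fl
[... 3036 characters left out ...]
oat64(-0.272), np.float64(0.014)), (np.float64(0.854), np.float64(-0.273), np.float64(0.007)), (np.float64(0.844), np.float64(-0.273), np.float64(0.006))]
430 [(np.float64(1.204), np.float64(-0.564), np.float64(-0.746)), (np.float64(1.191), np.float64(-0.566), np.float64(-0.754)), (np.float64(0.899), np.float64(-0.367), np.float64(0.033)), (np.float64(0.888), np.float64(-0.366), np.float64(0.036)), (np.float64(0.88), np.float64(-0.367), np.float64(0.03)), (np.float64(0.873), np.float64(-0.369), np.float64(0.021)), (np.float64(0.864), np.float64(-0.371), np.float64(0.016)), (np.float64(0.856), np.float64(-0.372), np.float64(0.008)), (np.float64(0.849), np.float64(-0.375), np.float64(-0.003))]
```

View pics/topc.png

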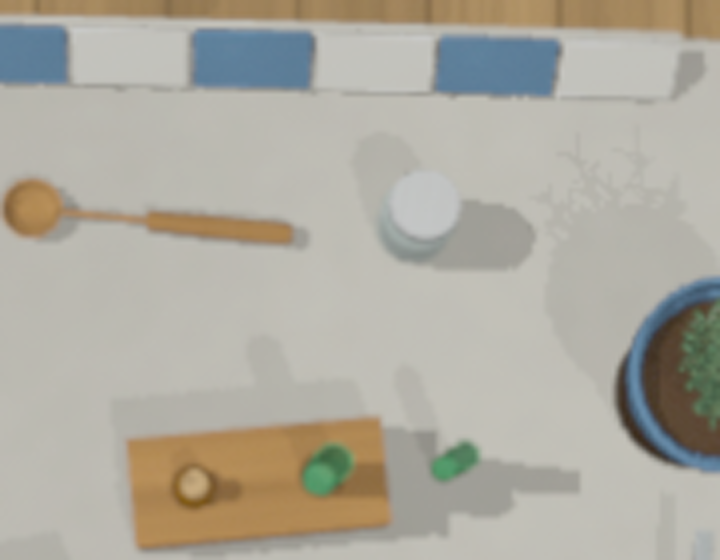

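View pics/scc.png

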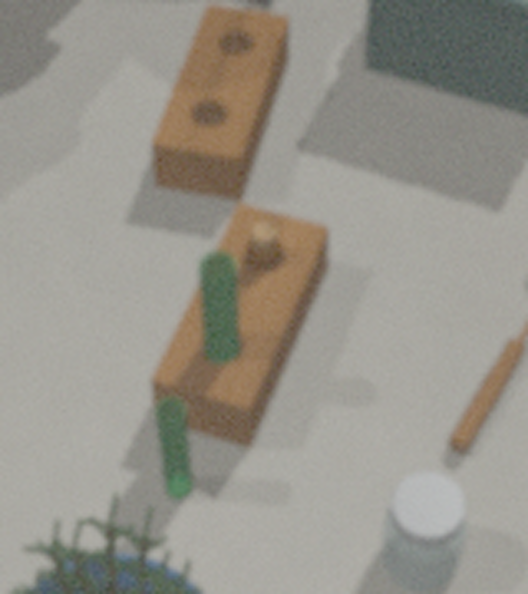

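```bash
python3 - <<'E'
from h import *
t=grab("top");s=grab("scene")
c=np.array([.527,-.110])
for im in(t,s): print([np.round(proj(im,[[*c,z]])[0],1) for z in(.06,.165)])
# top: whole tube blob in enlarged colour: mask centroid triangulated at mid height
hs=[cv2.cvtColor(i["frame"],cv2.COLOR_RGB2HSV) for i in(t,s)]
for im,h,(a,b,cc,d) in((t,hs[0],(335,185,368,212)),(s,hs[1],(285,205,310,255))):
    m=cv2.inRange(h,(45,60,20),(95,255,255))[b:d,a:cc];v,u=np.nonzero(m);v=v+b;u=u+a
    print("bbox",u.min(),v.min(),u.max(),v.max(),"cent",u.mean(),v.mean())
    for r in range(v.min(),v.max()+1): print(r,u[v==r].min() if (v==r).any() else None,u[v==r].max() if (v==r).any() else None,end="; ")
    print()
C=cloud(t)
P=C[88:103,205:430].reshape(-1,3);P=P[(P[:,2]>.008)&(P[:,2]<.034)]
# x - z = x0 + k*y 
A=np.c_[np.ones(len(P)),P[:,1],P[:,2]];k=np.linalg.lstsq(A,P[:,0],rcond=None)[0];print("x=",k)
P2=cloud(s);Q=P2.reshape(-1,3);Q=Q[(Q[:,0]>.83)&(Q[:,0]<.9)&(abs(Q[:,1])<.38)&(Q[:,2]>.008)&(Q[:,2]<.034)]
A=np.c_[np.ones(len(Q)),Q[:,1],Q[:,2]];print("scene x=",np.linalg.lstsq(A,Q[:,0],rcond=None)[0],len(Q))
for y0 in(-.11,0.0):
    q=Q[abs(Q[:,1]-y0)<.03];p=P[abs(P[:,1]-y0)<.03]
    print(y0,"median x-z scene",np.median(q[:,0]-q[:,2]),"top",np.median(p[:,0]-p[:,2]))
e=plane(t,[[210,101],[300,103],[340,103],[430,105]],0);print(e)
E
```

```text
[array([350.4, 198.9]), array([353.1, 195.8])]
[array([295.9, 244. ]), array([294.4, 219.5])]
bbox 346 191 357 203 cent 351.3490566037736 197.0188679245283
191 352 354; 192 351 355; 193 349 356; 194 348 357; 195 348 357; 196 347 357; 197 346 357; 198 346 356; 199 346 355; 200 346 354; 201 346 353; 202 347 352; 203 349 351; 
bbox 291 217 301 249 cent 296.1191335740072 232.62815884476535
217 294 297; 218 292 298; 219 292 299; 220 291 299; 221 291 300; 222 291 300; 223 291 300; 224 291 300; 225 291 300; 226 292 300; 227 292 300; 228 292 300; 229 292 300; 230 292 300; 231 292 300; 232 292 300; 233 292 300; 234 292 300; 235 292 300; 236 293 300; 237 293 300; 238 293 300; 239 293 300; 240 293 300; 241 293 301; 242 294 301; 243 293 301; 244 293 301; 245 292 301; 246 293 301; 247 293 300; 248 294 299; 249 295 297; 
x= [ 0.84653246 -0.00295892  1.00765477]
scene x= [0.8404391  0.00188588 1.32678053] 2641
-0.11 median x-z scene 0.8463468940229272 top 0.8461031861934943
0.0 median x-z scene 0.8458782998850558 top 0.8460602352241073
[[ 0.84805604  0.35745481  0.        ]
 [ 0.84701901  0.05759814  0.        ]
 [ 0.8502245  -0.07479868  0.        ]
 [ 0.85205517 -0.37442115  0.        ]]
```

```bash
python3 - <<'E'
from h import *
t=grab("top");s=grab("scene")
print(tri([t,s],[(352.6,196.3),(295.7,220)]),plane(t,[[352.6,196.2]],.165),plane(s,[[295.7,220]],.165), plane(t,[[350,199]],.06))
from scipy.spatial.transform import Rotation as R
o=ctrl.get_obs();print(o["tool_pos"],R.from_rotvec(o["tool_rot"]).as_matrix(),o["t"])
E
```

```text
[ 0.52742512 -0.10787754  0.16068757] [[ 0.52575506 -0.1085394   0.165     ]] [[ 0.53069691 -0.10980995  0.165     ]] [[ 0.52676681 -0.1087501   0.06      ]]
[0.1532312  0.60580525 0.20340937] [[-9.69458035e-01  2.45257214e-01 -1.34236623e-04]
 [ 2.45257244e-01  9.69457991e-01 -2.96346971e-04]
 [ 5.74555341e-05 -3.20218457e-04 -9.99999947e-01]] 0.4
```

Call:
jog_arm(
  steps=[
    {"dx": 0.47,"dy": -0.9,"dz": 0.4,"twist": 0.3},
    {"dx": 0.94,"dy": -1.8,"dz": 0.8,"twist": 0.6},
    {"dx": 1.41,"dy": -2.7,"dz": 0.8,"twist": 0.9},
    {"dx": 1.88,"dy": -3.6,"dz": 0.8,"twist": 1.2},
    {"dx": 2.35,"dy": -4.5,"dz": 0.8,"twist": 1.42},
  ],
  gripper=0,
  newtons=24,
)

```text
t: 1.02
tool_pos: [0.2945, 0.3349, 0.2518]
tool_rot: [-0.003, 3.14, 0.001]
contact_force: [1.9, 0.2, -0.2]
opening: 0.0855
```

Call:
jog_arm(
  steps=[
    {"dx": 0.47,"dy": -0.9},
    {"dx": 0.94,"dy": -1.8},
    {"dx": 1.41,"dy": -2.7},
    {"dx": 1.88,"dy": -3.6},
    {"dx": 2.35,"dy": -4.5},
  ],
)

```text
validation failed for argument at $.st...
```

Call:
jog_arm(
  steps=[
    {"dx": 0.5,"dy": -0.95},
    {"dx": 1.0,"dy": -1.9},
    {"dx": 1.52,"dy": -2.9},
    {"dx": 1.52,"dy": -2.9},
  ],
)

```text
validation failed for argument at $.st...
```

Call:
jog_arm(
  steps=[
    {"dx": 0.47,"dy": -0.9,"dz": 0,"twist": 0},
    {"dx": 0.94,"dy": -1.8,"dz": 0,"twist": 0},
    {"dx": 1.41,"dy": -2.7,"dz": 0,"twist": 0},
    {"dx": 1.88,"dy": -3.6,"dz": 0,"twist": 0},
    {"dx": 2.35,"dy": -4.5,"dz": 0,"twist": 0},
  ],
)

```text
t: 1.65
tool_pos: [0.4361, 0.0629, 0.2522]
tool_rot: [-0.003, 3.139, 0.001]
contact_force: [0.4, -0.2, -0.1]
opening: 0.0857
```

Call:
jog_arm(
  steps=[
    {"dx": 0.45,"dy": -0.85,"dz": 0,"twist": 0},
    {"dx": 0.9,"dy": -1.7,"dz": 0,"twist": 0},
    {"dx": 1.3,"dy": -2.45,"dz": 0,"twist": 0},
    {"dx": 1.515,"dy": -2.865,"dz": 0,"twist": 0},
    {"dx": 1.515,"dy": -2.865,"dz": 0,"twist": 0},
  ],
)

```text
t: 2.28
tool_pos: [0.5272, -0.1104, 0.2518]
tool_rot: [0.001, 3.14, 0.002]
contact_force: [-0.9, -0.3, -0.3]
opening: 0.0854
```

```bash
python3 - <<'E'
from h import *
t=grab("top");s=grab("scene");o=ctrl.get_obs();print(o["tool_pos"],o["t"])
save("a_t.png",t["frame"],(260,130,460,280),3.5);save("a_s.png",s["frame"],(200,100,400,320),2.7)
E
```

```text
[ 0.52674884 -0.10853703  0.25213629] 2.375
```

View pics/a_s.png

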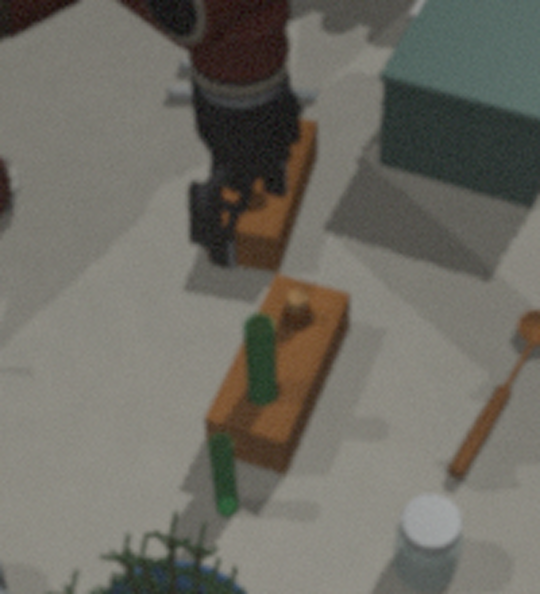

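Call:
jog_arm(
  steps=[
    {"dx": 0,"dy": 0,"dz": -0.7,"twist": 0},
    {"dx": 0,"dy": 0,"dz": -1.4,"twist": 0},
    {"dx": 0,"dy": 0,"dz": -2.0,"twist": 0},
    {"dx": 0,"dy": 0,"dz": -2.47,"twist": 0},
    {"dx": 0,"dy": 0,"dz": -2.47,"twist": 0},
  ],
)

```text
t: 3.0
tool_pos: [0.5244, -0.1066, 0.1015]
tool_rot: [0.005, -3.139, -0.005]
contact_force: [0.3, -0.0, 0.6]
opening: 0.0853
```

```bash
python3 - <<'E'
from h import *
t=grab("top");s=grab("scene");o=ctrl.get_obs();print(o["tool_pos"],o["t"],o["contact_force"])
save("b_t.png",t["frame"],(290,150,420,250),5);save("b_s.png",s["frame"],(230,160,350,300),4)
E
```

```text
[ 0.52709509 -0.1078732   0.10509896] 3.1 [ 1.00826835 -0.09608362  1.42918295]
```

View pics/b_s.png

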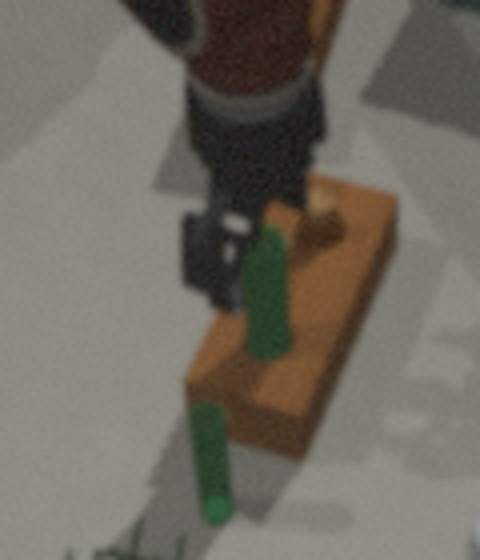

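View pics/b_t.png

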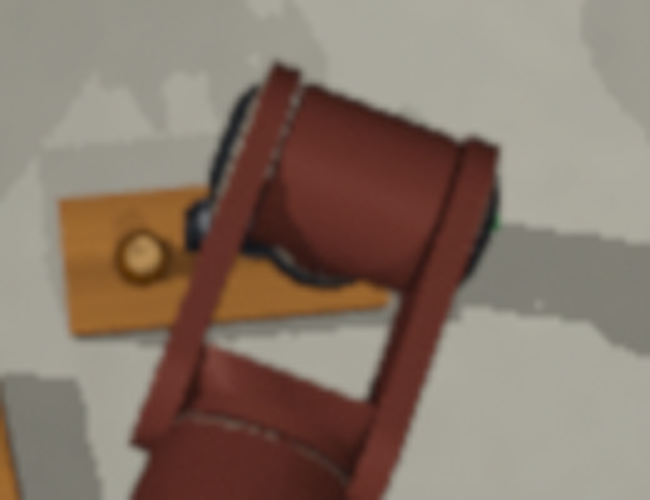

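```bash
python3 - <<'E'
from h import *
s=grab("scene");o=ctrl.get_obs();p=o["tool_pos"];print(p,o["t"])
for d in([.011,-.0425,.013],[-.011,-.0425,.013],[.011,.0425,.013],[0,0,.013],[.011,-.057,.013],[-.011,-.057,.013]):
    q=proj(s,[p+np.array(d)])[0];print(d,q,(q-[230,160])*4)
C=cloud(s);
for r,c in((225,280),(230,285),(234,288),(215,280),(232,287),(225,278)):print(r,c,C[r,c])
for c in (289,292,296,300):print(c,[tuple(np.round(C[r,c],3)) for r in (215,225,235,245)])
E
```

```text
[ 0.52774893 -0.10827169  0.10590358] 3.15
[0.011, -0.0425, 0.013] [291.61633845 243.88411243] [246.46535382 335.53644973]
[-0.011, -0.0425, 0.013] [283.97573803 240.77792629] [215.90295213 323.11170515]
[0.011, 0.0425, 0.013] [306.8365159  220.25849979] [307.3460636  241.03399916]
[0, 0, 0.013] [295.62184412 230.32496589] [262.4873765  281.29986356]
[0.011, -0.057, 0.013] [288.88483364 248.12440551] [235.53933455 352.49762203]
[-0.011, -0.057, 0.013] [281.20203365 244.97026178] [204.80813459 339.88104713]
225 280 [ 0.5276283  -0.17758065  0.22081897]
230 285 [ 0.53872041 -0.17545728  0.20562664]
234 288 [ 0.53452851 -0.1572049   0.16570126]
215 280 [ 0.52586643 -0.17074059  0.24895434]
232 287 [ 0.53276637 -0.15817366  0.1738974 ]
225 278 [ 0.52368976 -0.17995773  0.22133588]
289 [(np.float64(0.435), np.float64(0.014), np.float64(-0.002)), (np.float64(0.538), np.float64(-0.155), np.float64(0.2)), (np.float64(0.538), np.float64(-0.158), np.float64(0.164)), (np.float64(0.512), np.float64(-0.121), np.float64(0.06))]
292 [(np.float64(0.535), np.float64(-0.133), np.float64(0.212)), (np.float64(0.529), np.float64(-0.126), np.float64(0.162)), (np.float64(0.525), np.float64(-0.123), np.float64(0.115)), (np.float64(0.521), np.float64(-0.12), np.float64(0.065))]
296 [(np.float64(0.479), np.float64(-0.019), np.float64(0.058)), (np.float64(0.538), np.float64(-0.123), np.float64(0.164)), (np.float64(0.536), np.float64(-0.121), np.float64(0.119)), (np.float64(0.535), np.float64(-0.122), np.float64(0.076))]
300 [(np.float64(0.492), np.float64(-0.018), np.float64(0.063)), (np.float64(0.546), np.float64(-0.116), np.float64(0.16)), (np.float64(0.546), np.float64(-0.119), np.float64(0.122)), (np.float64(0.543), np.float64(-0.116), np.float64(0.073))]
```

```bash
python3 - <<'E'
from h import *
s=grab("scene")
C=cloud(s);save("c_s.png",s["frame"],(255,170,335,260),7)
F=s["frame"].astype(int)
for r in range(196,250,3):
    print(r,[(c,*np.round(C[r,c]*1000).astype(int)[1:]) for c in range(276,310,3)])
o=ctrl.get_obs();print(o["t"],o["q"],o["tool_pos"])
E
```

```text
196 [(276, np.int64(64), np.int64(-2)), (279, np.int64(-142), np.int64(277)), (282, np.int64(-147), np.int64(287)), (285, np.int64(-146), np.int64(290)), (288, np.int64(-144), np.int64(291)), (291, np.int64(-145), np.int64(296)), (294, np.int64(-139), np.int64(292)), (297, np.int64(-135), np.int64(292)), (300, np.int64(-129), np.int64(288)), (303, np.int64(-123), np.int64(283)), (306, np.int64(-114), np.int64(275)), (309, np.int64(-45), np.int64(192))]
199 [(276, np.int64(54), np.int64(-3)), (279, np.int64(59), np.int64(-5)), (282, np.int64(-146), np.int64(275)), (285, np.int64(-146), np.int64(279)), (288, np.int64(-146), np.int64(284)), (291, np.int64(-144), np.int64(285)), (294, np.int64(-140), np.int64(283)), (297, np.int64(-134), np.int64(279)), (300, np.int64(-133), np.int64(282)), (303, np.int64(-125), np.int64(276)), (306, np.int64(-115), np.int64(267)), (309, np.int64(-52), np.int64(190))]
202 [(276, np.int64(38), np.int64(3)), (279, np.int64(48), np.int64(-4)), (282, np.int64(-146), np.int64(264)), (285, np.int64(-146), np.int64(270)), (288, np.int64(-145), np.int64(271)), (
[... 6411 characters left out ...]
t64(-118), np.int64(81)), (303, np.int64(-98), np.int64(54)), (306, np.int64(-98), np.int64(60)), (309, np.int64(-701), np.int64(1019))]
247 [(276, np.int64(-107), np.int64(0)), (279, np.int64(-138), np.int64(59)), (282, np.int64(-136), np.int64(62)), (285, np.int64(-131), np.int64(59)), (288, np.int64(-128), np.int64(60)), (291, np.int64(-125), np.int64(61)), (294, np.int64(-124), np.int64(65)), (297, np.int64(-122), np.int64(68)), (300, np.int64(-115), np.int64(61)), (303, np.int64(-110), np.int64(60)), (306, np.int64(-105), np.int64(57)), (309, np.int64(-104), np.int64(61))]
3.2 [-0.34191464 -0.07605715  1.90771222  0.0020078   1.30459105 -1.91561625] [ 0.5280047  -0.1085223   0.10621039]
```

View pics/c_s.png

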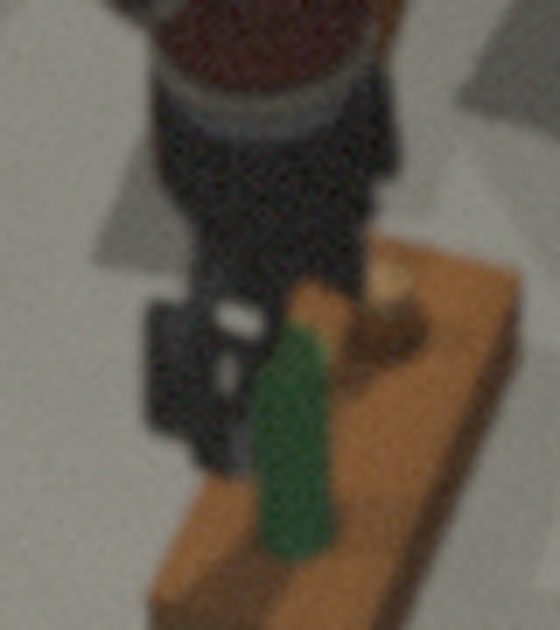

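Call:
jog_arm(
  steps=[
    {"dx": 0,"dy": 0,"dz": 0,"twist": 0},
    {"dx": 0,"dy": 0,"dz": 0,"twist": 0},
    {"dx": 0,"dy": 0,"dz": 0,"twist": 0},
    {"dx": 0,"dy": 0,"dz": 0,"twist": 0},
    {"dx": 0,"dy": 0,"dz": 0,"twist": 0},
  ],
  gripper=255,
  newtons=22,
)

```text
t: 3.82
tool_pos: [0.5283, -0.1088, 0.1067]
tool_rot: [-0.004, 3.135, -0.001]
contact_force: [-0.6, -0.4, 2.4]
opening: 0.03
```

```bash
python3 - <<'E'
from h import *
s=grab("scene");o=ctrl.get_obs();print(o["tool_pos"],o["t"],o["contact_force"],o["opening"])
C=cloud(s)
save("d_s.png",s["frame"],(255,170,335,260),7)
for r in range(208,250,3):
    print(r,[(c,*[int(x) for x in np.round(C[r,c]*1000)]) for c in range(282,306,3)])
E
```

```text
[ 0.52836865 -0.10879313  0.10670724] 3.875 [-0.48432028 -0.89780434  2.7128326 ] 0.030201834192899134
208 [(282, 518, -148, 245), (285, 524, -144, 244), (288, 878, -701, 1019), (291, 538, -141, 248), (294, 539, -128, 236), (297, 547, -128, 240), (300, 537, -97, 201), (303, 545, -96, 205)]
211 [(282, 409, 18, -1), (285, 528, -151, 244), (288, 535, -150, 246), (291, 539, -144, 241), (294, 538, -127, 223), (297, 547, -129, 229), (300, 534, -93, 184), (303, 541, -88, 182)]
214 [(282, 524, -160, 240), (285, 531, -157, 241), (288, 520, -127, 202), (291, 537, -141, 226), (294, 539, -130, 216), (297, 545, -127, 215), (300, 535, -93, 173), (303, 495, -7, 57)]
217 [(282, 527, -165, 235), (285, 533, -161, 235), (288, 524, -135, 201), (291, 532, -134, 204), (294, 540, -134, 209), (297, 545, -127, 203), (300, 535, -95, 162), (303, 501, -17, 58)]
220 [(282, 530, -170, 232), (285, 538, -170, 236), (288, 538, -158, 223), (291, 520, -115, 165), (294, 541, -135, 198), (297, 528, -98, 150), (300, 537, -100, 158), (303, 540, -89, 147)]
223 [(282, 531, -173, 225), (285, 540, -175, 232), (288, 541, -163,
[... 869 characters left out ...]
-2), (285, 491, -106, 60), (288, 498, -101, 58), (291, 506, -98, 60), (294, 532, -126, 110), (297, 538, -121, 107), (300, 544, -116, 104), (303, 534, -82, 58)]
241 [(282, 489, -118, 60), (285, 497, -116, 63), (288, 502, -108, 56), (291, 510, -106, 59), (294, 531, -125, 94), (297, 539, -124, 98), (300, 544, -116, 92), (303, 540, -93, 61)]
244 [(282, 494, -127, 60), (285, 501, -123, 60), (288, 507, -118, 58), (291, 514, -114, 58), (294, 530, -125, 80), (297, 538, -123, 83), (300, 544, -117, 79), (303, 543, -99, 56)]
247 [(282, 498, -135, 59), (285, 507, -134, 64), (288, 512, -127, 59), (291, 520, -125, 60), (294, 529, -124, 65), (297, 536, -120, 65), (300, 543, -116, 63), (303, 549, -110, 60)]
```

View pics/d_s.png

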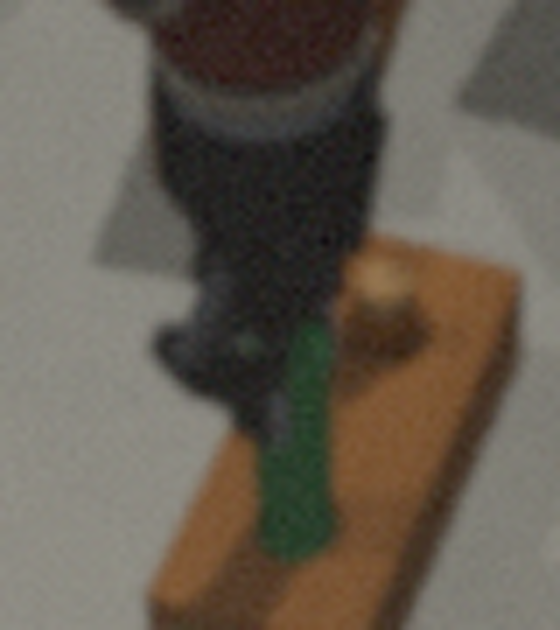

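Call:
jog_arm(
  steps=[
    {"dx": 0,"dy": 0,"dz": 0.2,"twist": 0},
    {"dx": 0,"dy": 0,"dz": 0.5,"twist": 0},
    {"dx": 0,"dy": 0,"dz": 0.9,"twist": 0},
    {"dx": 0,"dy": 0,"dz": 1.3,"twist": 0},
    {"dx": 0,"dy": 0,"dz": 1.7,"twist": 0},
  ],
)

```text
t: 4.5
tool_pos: [0.5284, -0.1087, 0.2107]
tool_rot: [-0.004, 3.134, -0.001]
contact_force: [0.0, 1.0, -0.5]
opening: 0.0301
```

Call:
jog_arm(
  steps=[
    {"dx": 0,"dy": 0,"dz": 0.3,"twist": 0},
    {"dx": 0,"dy": 0,"dz": 0.5,"twist": 0},
    {"dx": 0,"dy": 0,"dz": 0.5,"twist": 0},
  ],
)

```text
t: 4.88
tool_pos: [0.5289, -0.1089, 0.242]
tool_rot: [-0.004, 3.132, -0.002]
contact_force: [0.3, -0.1, -0.5]
opening: 0.0299
```

```bash
python3 - <<'E'
from h import *
s=grab("scene");t=grab("top");o=ctrl.get_obs();print(o["tool_pos"],o["t"],o["contact_force"],o["opening"],o["wrist_torque"])
C=cloud(s)
save("e_s.png",s["frame"],(235,130,355,260),5);save("e_t.png",t["frame"],(260,80,460,230),3.5)
for r in range(160,240,4):
    print(r,[(c,*[int(x) for x in np.round(C[r,c]*1000)]) for c in range(285,306,3)])
E
```

```text
[ 0.52805468 -0.10858242  0.23988774] 4.975 [-0.4019157  -0.42028387 -1.33883642] 0.02995583236869581 [-0.032232    0.00356144 -0.02105041]
160 [(285, 535, -147, 404), (288, 541, -145, 405), (291, 546, -141, 404), (294, 552, -139, 405), (297, 556, -134, 403), (300, 545, -101, 370), (303, 548, -93, 364)]
164 [(285, 535, -147, 393), (288, 538, -140, 388), (291, 540, -132, 383), (294, 543, -125, 378), (297, 548, -120, 375), (300, 544, -100, 356), (303, 546, -91, 349)]
168 [(285, 535, -149, 384), (288, 540, -144, 381), (291, 539, -131, 370), (294, 544, -128, 369), (297, 547, -119, 362), (300, 542, -97, 341), (303, 546, -90, 336)]
172 [(285, 537, -152, 375), (288, 538, -143, 368), (291, 541, -135, 361), (294, 545, -129, 358), (297, 531, -92, 319), (300, 540, -94, 325), (303, 540, -81, 313)]
176 [(285, 524, -133, 340), (288, 530, -131, 341), (291, 535, -126, 339), (294, 546, -132, 350), (297, 532, -94, 308), (300, 538, -91, 308), (303, 427, 127, 59)]
180 [(285, 540, -160, 360), (288, 394, 91, 60), (291, 538, -133, 334), (294, 545, -132, 336), (297, 532, -95, 296), (300, 539, -93, 298), (30
[... 1517 characters left out ...]
 534, -124, 183), (297, 542, -123, 187), (300, 546, -114, 178), (303, 506, -27, 58)]
224 [(285, 442, -22, -1), (288, 450, -20, 1), (291, 525, -124, 162), (294, 533, -124, 166), (297, 541, -122, 168), (300, 546, -115, 164), (303, 512, -39, 57)]
228 [(285, 449, -36, 0), (288, 457, -32, 0), (291, 489, -66, 58), (294, 534, -126, 152), (297, 540, -121, 151), (300, 511, -56, 59), (303, 520, -54, 60)]
232 [(285, 456, -49, 0), (288, 489, -84, 60), (291, 495, -78, 57), (294, 502, -74, 57), (297, 511, -73, 60), (300, 518, -68, 59), (303, 526, -66, 60)]
236 [(285, 487, -99, 59), (288, 496, -97, 62), (291, 502, -92, 60), (294, 510, -89, 60), (297, 516, -83, 57), (300, 522, -77, 54), (303, 532, -78, 60)]
```

View pics/e_s.png

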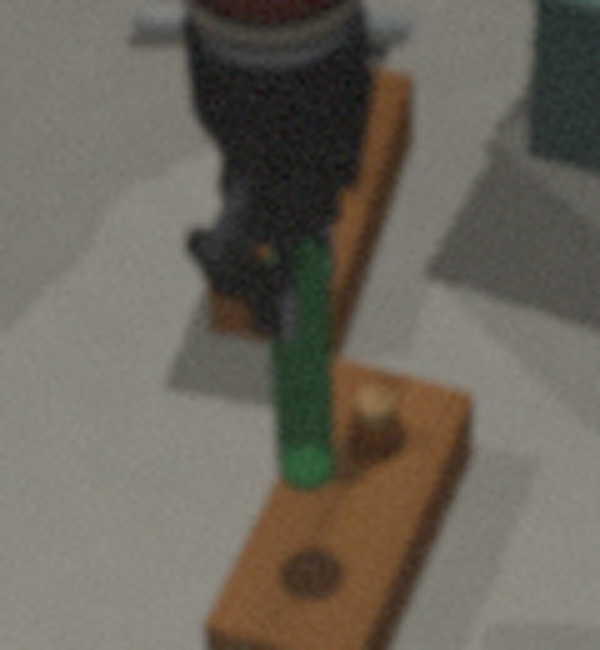

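Call:
jog_arm(
  steps=[
    {"dx": 0.3,"dy": 0.1,"dz": 0,"twist": 0},
    {"dx": 0.9,"dy": 0.25,"dz": 0,"twist": 0},
    {"dx": 1.5,"dy": 0.4,"dz": 0,"twist": 0},
    {"dx": 2.1,"dy": 0.6,"dz": 0,"twist": 0},
    {"dx": 2.7,"dy": 0.82,"dz": 0,"twist": 0},
  ],
)

```text
t: 5.6
tool_pos: [0.6905, -0.0589, 0.2378]
tool_rot: [-0.003, 3.138, 0.001]
contact_force: [0.2, -0.8, -0.1]
opening: 0.03
```

Call:
jog_arm(
  steps=[
    {"dx": 0.6,"dy": 0,"dz": 0,"twist": 0},
    {"dx": 1.2,"dy": 0,"dz": 0,"twist": 0},
    {"dx": 1.8,"dy": 0,"dz": 0,"twist": 0},
    {"dx": 2.3,"dy": 0,"dz": 0,"twist": 0},
    {"dx": 2.4,"dy": 0,"dz": 0,"twist": 0},
  ],
)

```text
t: 6.22
tool_pos: [0.8347, -0.0588, 0.2343]
tool_rot: [0.004, -3.141, -0.002]
contact_force: [-0.5, 0.2, -1.7]
opening: 0.0304
```

Call:
jog_arm(
  steps=[
    {"dx": 0,"dy": 0,"dz": -0.5,"twist": 0},
    {"dx": 0,"dy": 0,"dz": -1.0,"twist": 0},
    {"dx": 0,"dy": 0,"dz": -1.5,"twist": 0},
    {"dx": 0,"dy": 0,"dz": -1.9,"twist": 0},
    {"dx": 0,"dy": 0,"dz": -2.0,"twist": 0},
  ],
)

```text
t: 6.85
tool_pos: [0.8328, -0.0586, 0.1109]
tool_rot: [0.004, -3.136, -0.003]
contact_force: [0.4, 0.4, -0.3]
opening: 0.0301
```

```bash
python3 - <<'E'
from h import *
s=grab("scene");o=ctrl.get_obs();print(o["tool_pos"],o["t"],o["contact_force"],o["opening"],o["tool_rot"])
C=cloud(s);p=o["tool_pos"]
b=proj(s,[[p[0],p[1],p[2]-.092],[p[0],p[1],p[2]+.058],p,[.846,p[1],0],[.886,p[1],.04]]);print(np.round(b,1))
x0,y0=int(b[0][0])-60,int(b[0][1])-90
save("f_s.png",s["frame"],(x0,y0,x0+130,y0+120),5);print(x0,y0)
h=cv2.cvtColor(s["frame"],cv2.COLOR_RGB2HSV)
m=cv2.inRange(h,(45,60,20),(95,255,255))
for r in range(int(b[1][1])-6,int(b[0][1])+10,3):
    c=np.nonzero(m[r,x0:x0+130])[0]+x0
    if len(c): cc=int(np.median(c));print(r,c.min(),c.max(),np.round(C[r,cc]*1000))
E
```

```text
[ 0.8333564  -0.05864921  0.11176935] 6.9 [-0.805768   -0.2453933  -1.19019552] 0.030041100840662173 [ 3.69383804e-03 -3.13708812e+00 -2.41661607e-03]
[[408.1 279.9]
 [418.3 247.2]
 [414.1 260.7]
 [411.4 285.5]
 [428.8 283.5]]
348 189
250 422 423 [843. -50. 152.]
253 421 421 [845. -83. 184.]
259 419 420 [844. -70. 142.]
262 410 419 [833. -73. 125.]
265 408 418 [835. -74. 114.]
268 408 416 [835. -74. 101.]
271 407 415 [834. -72.  83.]
274 406 414 [835. -74.  73.]
277 404 413 [832. -71.  52.]
280 404 412 [834. -76.  46.]
283 406 411 [836. -75.  31.]
```

View pics/f_s.png

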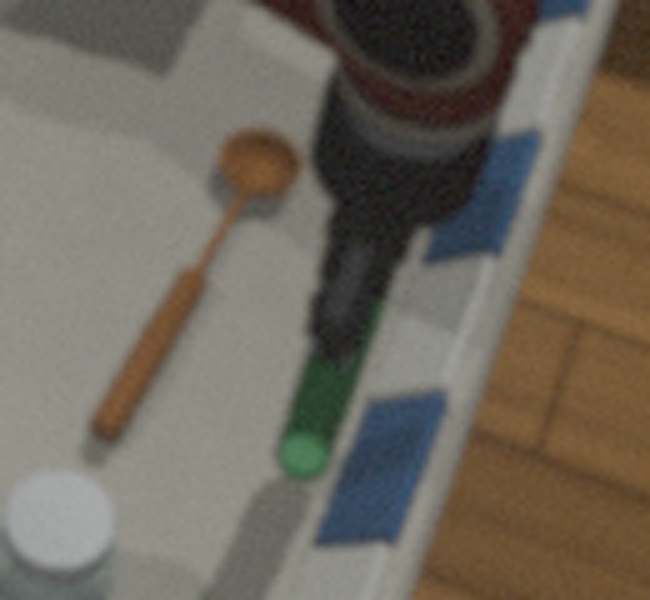

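Call:
jog_arm(
  steps=[
    {"dx": 0.1,"dy": 0,"dz": -0.1,"twist": 0},
    {"dx": 0.2,"dy": 0,"dz": -0.1,"twist": 0},
    {"dx": 0.36,"dy": 0,"dz": -0.1,"twist": 0},
    {"dx": 0.52,"dy": 0,"dz": -0.1,"twist": 0},
    {"dx": 0.68,"dy": 0,"dz": -0.1,"twist": 0},
  ],
)

```text
t: 7.52
tool_pos: [0.875, -0.0588, 0.1062]
tool_rot: [0.004, -3.137, -0.002]
contact_force: [-1.5, -0.1, -0.3]
opening: 0.03
```

```bash
cat > look.py <<'E'
from h import *
import sys
s=grab("scene");o=ctrl.get_obs();print(np.round(o["tool_pos"],4),o["t"],np.round(o["contact_force"],1),o["opening"],np.round(o["tool_rot"],3))
p=o["tool_pos"];b=proj(s,[p])[0];x0,y0=int(b[0])-65,int(b[1])-65
x0=max(0,min(x0,510));y0=max(0,min(y0,280))
save(sys.argv[1],s["frame"],(x0,y0,x0+130,y0+120),5);print(x0,y0)
h=cv2.cvtColor(s["frame"],cv2.COLOR_RGB2HSV);C=cloud(s)
m=cv2.inRange(h,(45,60,20),(95,255,255));M=np.zeros_like(m);M[y0:y0+120,x0:x0+130]=255;m&=M
k=(m>0)&(np.linalg.norm(C[...,:2]-p[:2],axis=2)<.16)&(abs(C[...,1]-p[1])<.05)
P=C[k]
if len(P)>20:
    c=np.median(P,axis=0)
    for i in range(3):
        q=P-P.mean(0);u=np.linalg.svd(q,full_matrices=False)[2][0];u*=np.sign(u[2]);r=np.linalg.norm(q-np.outer(q@u,u),axis=1);P=P[r<.014]
    a=(P-P.mean(0))@u
    print("n",len(P),"axis",np.round(u,3),"tilt",np.degrees(np.arccos(u[2])),"yaw",np.degrees(np.arctan2(u[1],u[0])),"mean",np.round(P.mean(0),3),"ends",np.round(P.mean(0)+a.min()*u,3),np.round(P.mean(0)+a.max()*u,3))
E
python3 look.py g_s.png
```

```text
[ 0.8758 -0.0588  0.1059] 7.575 [-2.  -0.2  1.9] 0.02967259823226494 [ 4.000e-03 -3.138e+00 -2.000e-03]
365 203
n 236 axis [ 0.187 -0.001  0.982] tilt 10.774149558637763 yaw -0.3520746989789458 mean [ 0.857 -0.071  0.077] ends [ 0.846 -0.071  0.022] [ 0.869 -0.071  0.143]
```

View pics/g_s.png

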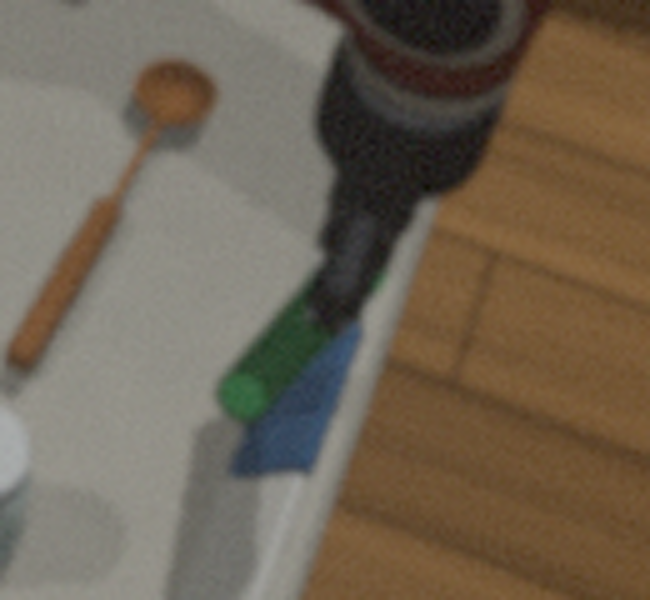

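Call:
jog_arm(
  steps=[
    {"dx": 0.15,"dy": 0,"dz": -0.03,"twist": 0},
    {"dx": 0.3,"dy": 0,"dz": -0.08,"twist": 0},
    {"dx": 0.44,"dy": 0,"dz": -0.13,"twist": 0},
    {"dx": 0.65,"dy": 0,"dz": -0.24,"twist": 0},
    {"dx": 0.87,"dy": 0,"dz": -0.37,"twist": 0},
  ],
)

```text
t: 8.2
tool_pos: [0.9287, -0.0584, 0.0834]
tool_rot: [0.004, -3.139, -0.003]
contact_force: [-0.9, 1.2, 1.2]
opening: 0.0286
```

```bash
python3 look.py i_s.png
```

```text
[ 0.929  -0.0584  0.0811] 8.25 [-1.   0.7 -0.6] 0.028504694879208384 [ 4.000e-03 -3.138e+00 -3.000e-03]
383 216
n 385 axis [0.594 0.028 0.804] tilt 36.46750102716851 yaw 2.6829009289454984 mean [ 0.88  -0.067  0.081] ends [ 0.842 -0.069  0.029] [ 0.92  -0.066  0.135]
```

View pics/i_s.png

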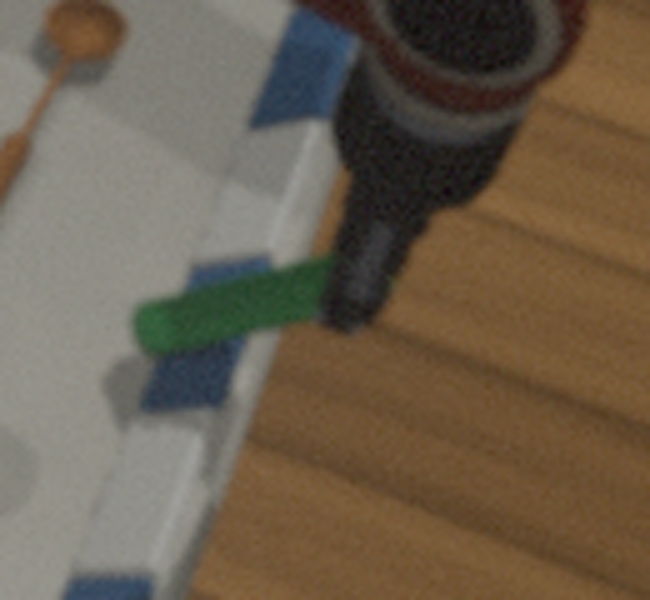

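Call:
jog_arm(
  steps=[
    {"dx": 0.06,"dy": 0,"dz": -0.04,"twist": 0},
    {"dx": 0.12,"dy": 0,"dz": -0.08,"twist": 0},
    {"dx": 0.18,"dy": 0,"dz": -0.11,"twist": 0},
    {"dx": 0.22,"dy": 0,"dz": -0.13,"twist": 0},
  ],
)

```text
t: 8.75
tool_pos: [0.9419, -0.0584, 0.0728]
tool_rot: [0.004, -3.137, -0.003]
contact_force: [-2.5, -0.2, 0.4]
opening: 0.0286
```

```bash
python3 look.py j_s.png
```

```text
[ 0.9422 -0.0584  0.0728] 8.8 [-1.5 -0.1 -0.2] 0.028433546601595264 [ 4.000e-03 -3.137e+00 -3.000e-03]
387 220
n 422 axis [0.697 0.015 0.717] tilt 44.22760449364583 yaw 1.2275282750067267 mean [ 0.888 -0.067  0.077] ends [ 0.841 -0.068  0.029] [ 0.933 -0.066  0.123]
```

View pics/j_s.png

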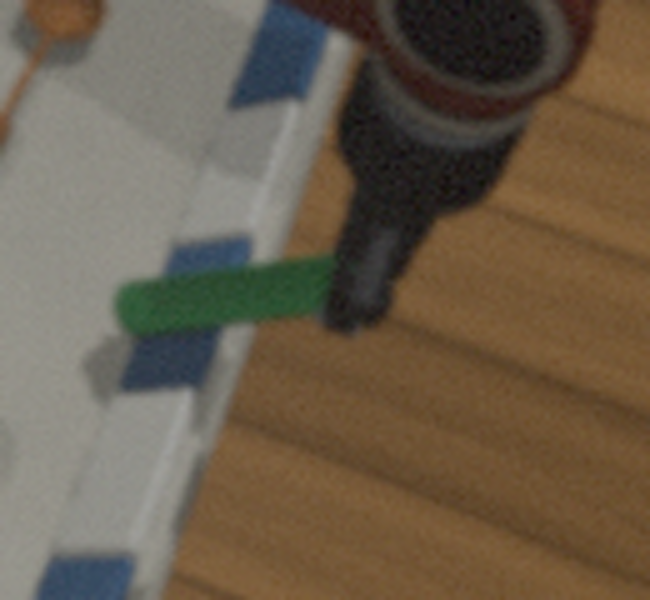

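Call:
jog_arm(
  steps=[
    {"dx": 0,"dy": 0,"dz": 0,"twist": 0},
    {"dx": 0,"dy": 0,"dz": 0.0,"twist": 0},
    {"dx": -0.1,"dy": 0,"dz": 0.1,"twist": 0},
    {"dx": -0.25,"dy": 0,"dz": 0.3,"twist": 0},
    {"dx": -0.3,"dy": 0,"dz": 0.5,"twist": 0},
  ],
  newtons=30,
  gripper=255,
)

```text
t: 9.43
tool_pos: [0.9241, -0.0585, 0.1049]
tool_rot: [0.004, -3.139, -0.003]
contact_force: [0.4, -0.0, -0.9]
opening: 0.0279
```

```bash
python3 look.py k_s.png
```

```text
[ 0.925  -0.0586  0.1079] 9.475 [0.4 0.8 0.6] 0.028260379302834933 [-4.000e-03  3.141e+00  2.000e-03]
384 210
n 397 axis [0.683 0.024 0.73 ] tilt 43.119032752210884 yaw 2.0439085910464287 mean [ 0.87  -0.068  0.109] ends [ 0.825 -0.069  0.06 ] [ 0.915 -0.066  0.156]
```

View pics/k_s.png

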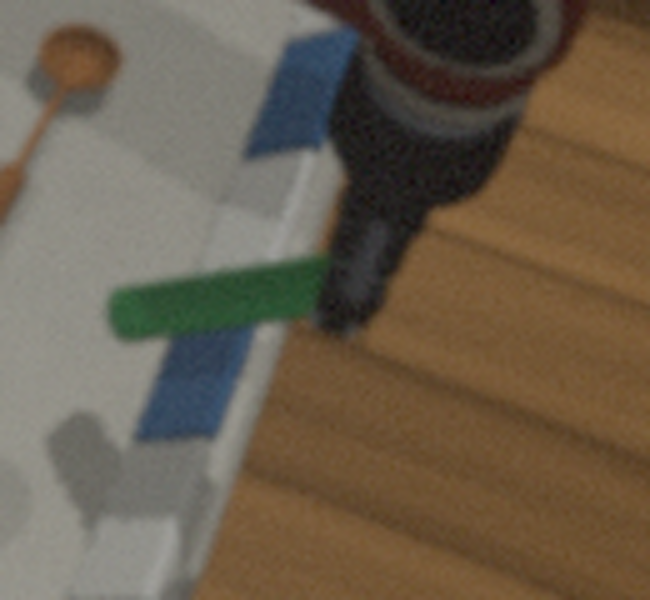

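Call:
jog_arm(
  steps=[
    {"dx": -0.1,"dy": 0,"dz": 0.2,"twist": 0},
    {"dx": -0.3,"dy": 0,"dz": 0.5,"twist": 0},
    {"dx": -0.6,"dy": 0,"dz": 0.9,"twist": 0},
    {"dx": -0.9,"dy": 0,"dz": 1.3,"twist": 0},
    {"dx": -1.2,"dy": 0,"dz": 1.7,"twist": 0},
  ],
)

```text
t: 10.1
tool_pos: [0.8524, -0.0586, 0.2118]
tool_rot: [-0.004, 3.14, 0.002]
contact_force: [-0.2, 0.4, -0.7]
opening: 0.0283
```

Call:
jog_arm(
  steps=[
    {"dx": -0.25,"dy": 0,"dz": 0.35,"twist": 0},
    {"dx": -0.45,"dy": 0,"dz": 0.65,"twist": 0},
    {"dx": -0.6,"dy": 0,"dz": 0.8,"twist": 0},
    {"dx": -0.6,"dy": 0,"dz": 0.8,"twist": 0},
    {"dx": -0.6,"dy": 0,"dz": 0.8,"twist": 0},
  ],
)

```text
t: 10.72
tool_pos: [0.8161, -0.0586, 0.2581]
tool_rot: [0.004, -3.141, -0.002]
contact_force: [-0.5, 0.1, -0.9]
opening: 0.0282
```

```bash
python3 look.py l_s.png
```

```text
[ 0.8161 -0.0586  0.2578] 10.775 [ 1.2  0.6 -1. ] 0.028527400328093176 [ 4.000e-03 -3.141e+00 -2.000e-03]
352 156
n 366 axis [0.653 0.046 0.756] tilt 40.88097050932666 yaw 4.039745231972841 mean [ 0.761 -0.069  0.258] ends [ 0.721 -0.071  0.211] [ 0.799 -0.066  0.301]
```

View pics/l_s.png

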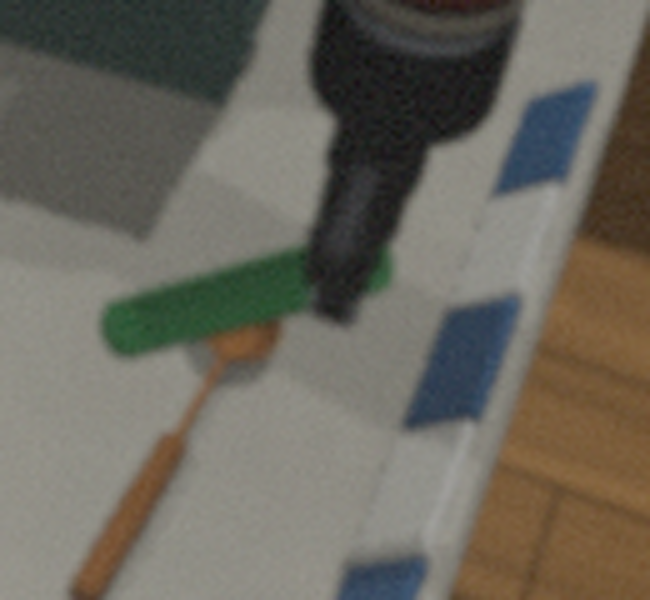

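```bash
cat > ax.py <<'E'
from h import *
s=grab("scene");o=ctrl.get_obs();p=o["tool_pos"]
b=proj(s,[p])[0];x0,y0=int(b[0])-65,int(b[1])-65;x0=max(0,x0);y0=max(0,y0)
h=cv2.cvtColor(cv2.GaussianBlur(s["frame"],(3,3),0),cv2.COLOR_RGB2HSV);m=cv2.inRange(h,(50,80,20),(90,255,255));M=np.zeros_like(m);M[y0:y0+120,x0:x0+130]=255;m&=M
k,l,st,ce=cv2.connectedComponentsWithStats(m);print([(*map(int,st[i]),) for i in range(1,k) if st[i,4]>8])
i=1+np.argmax(st[1:,4]);v,u=np.nonzero(l==i);
L=np.nonzero(m);
vx,vy,cx,cy=cv2.fitLine(np.c_[u,v].astype(np.float32),cv2.DIST_L2,0,.01,.01).ravel()
a=(u-cx)*vx+(v-cy)*vy;e=[(cx+t*vx,cy+t*vy) for t in(a.min(),a.max())]
# mid-band: per-position midpoints
o_=s["E"][:3,3];Y=p[1]
d=rays(s,e)@s["E"][:3,:3].T;q=o_+d*((Y-o_[1])/d[:,1])[:,None]
w=q[1]-q[0];w=w*np.sign(w[2]);print("t",o["t"],"ends px",np.round(e,1),"xyz",np.round(q,3),"tilt",np.degrees(np.arctan2(w[0],w[2])),o["opening"])
E
python3 ax.py
```

```text
[(373, 207, 40, 19, 386), (426, 209, 3, 4, 9)]
t 10.825 ends px [[373.6 222.2]
 [413.2 211.2]] xyz [[ 0.716 -0.059  0.201]
 [ 0.8   -0.059  0.286]] tilt 44.58733453854116 0.028300063735653087
```

Call:
jog_arm(
  steps=[
    {"dx": 0,"dy": 0,"dz": 0,"twist": 0},
    {"dx": 0,"dy": 0,"dz": 0,"twist": 0},
    {"dx": 0,"dy": 0,"dz": 0,"twist": 0},
    {"dx": 0,"dy": 0,"dz": 0,"twist": 0},
    {"dx": 0,"dy": 0,"dz": 0,"twist": 0},
  ],
)

```text
t: 11.45
tool_pos: [0.8162, -0.0585, 0.2579]
tool_rot: [0.004, -3.141, -0.002]
contact_force: [1.0, -0.0, -1.0]
opening: 0.0278
```

```bash
python3 ax.py; python3 look.py m_s.png
```

```text
[(374, 207, 39, 19, 387)]
t 11.5 ends px [[373.8 222.2]
 [413.1 211. ]] xyz [[ 0.716 -0.059  0.201]
 [ 0.8   -0.059  0.286]] tilt 44.32361668836053 0.02849594431476958
[ 0.8162 -0.0586  0.2579] 11.55 [-0.2  0.5 -0.9] 0.028356756878425385 [ 4.000e-03 -3.141e+00 -2.000e-03]
352 156
n 366 axis [0.657 0.045 0.752] tilt 41.19543472721912 yaw 3.9369212604465047 mean [ 0.761 -0.069  0.258] ends [ 0.721 -0.072  0.212] [ 0.799 -0.066  0.301]
```

```bash
python3 - <<'E'
from h import *
t=grab("top");s=grab("scene")
save("n_t.png",t["frame"]);save("n_s.png",s["frame"],(300,120,500,260),4)
E
```

```text
(no output)
```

View pics/n_t.png

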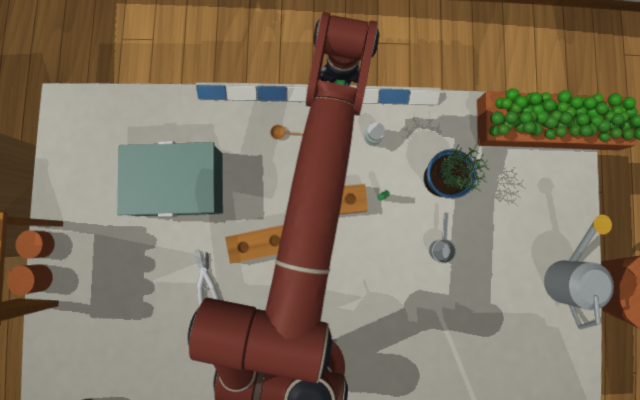

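View pics/n_s.png

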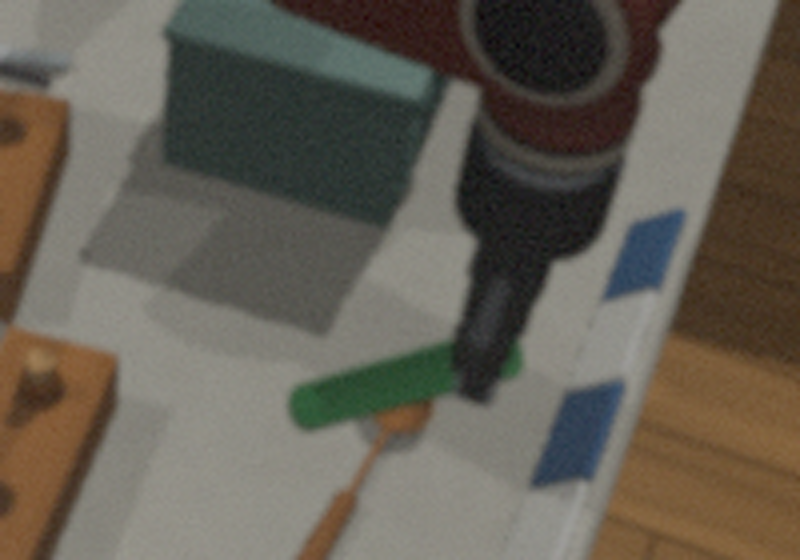

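```bash
python3 -c "
from station import ctrl
o=ctrl.get_obs();print(o['t'],max(abs(o['dq'])));print(ctrl.finish_job())"
```

```text
11.65 0.0016203327341789348
the job is handed in; nothing more can be done
None
```

I drew the tall green tube straight up out of the right-hand stand, gripping at 22 N. The jog moves can't tilt the tool, so I rested the tube's bottom on the sloping kerb tiles and pushed until the tube turned between the fingers. I then raised the grip to 30 N, under the 45 N limit per finger. The tube was lifted clear and the job handed in at about 11.7 s, with the tube held still and its mouth up and towards the kerb.

**Last checks:**
- **Tilt:** it read about 44° from the tube's outline in the scene picture, but about 41° from the depth points. The two methods disagree by 3°. Neither reading drifted over about 0.7 s.
- **Sideways aim:** it was within about 4° of straight ahead, by the depth points.
- **Height:** the lowest point of the tube was about 19 cm above the sill.
- **Clearance and surroundings:** only the fingers appeared to touch the tube, and everything the pictures showed was still in its place. The arm hid part of the top view.

**What didn't agree:**
- **Grip height:** the fingers looked about 27 mm higher in the pictures than the reported tool position implied. The grip is therefore only about 12 mm below the mouth, by my estimate, instead of the 40 mm I planned.
- **Finger opening:** it reads about 28.4 mm on a 30 mm tube, probably because the pads overlap the rim. The hold was steady all the same.

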